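Sort sealed specimen tins by heft

ROBOT

A 6-joint arm with a two-finger parallel gripper is mounted at the origin on the work surface. World frame = base frame: x ahead of the robot, y to its left, z up, the work surface at z = 0. Lengths are in m, angles in degrees, forces in N, time in s.
With the tool pointing down it reaches from about 0.3 to 0.75 m from the base axis. Payload 8.5 kg.
Tool frame: the origin (TCP) lies midway between the tips of the shut fingers; the grasp point (between the pads) lies 19 mm behind it (env.pinch_z is the z of the grasp point in the tool frame, in m); z points along the fingers, y is the line along which they close (so a half turn about z gives the same grasp; the last joint's range is limited). The gripper opens to 85 mm and grips with 20 to 120 N. Pads are 22 mm wide; open, the fingers measure 114 mm over their backs; the gripper's body (76 mm by 85 mm) begins 54 mm behind the grasp point. The pads swing forward as they close: fully open they stand 13 mm farther back than shut.
Start: joints at [-12.336, 21.807, 74.336, -0, 83.858, -12.336], TCP at [0.55, 0, 0.203] pointing down, gripper open.
Joint ranges: [-178.18, 178.18], [-50.72, 133.34], [12.68, 142.11], [-81.47, 261.47], [9.98, 163.14], [-165.26, 165.26]. Speed limits (degrees/s): [136.94, 136.94, 180, 180, 180, 180].

INTERFACE

Orientations are given as a 3x3 rotation matrix whose columns are the frame's x, y, z axes.
In Python, from rig import env gives the robot as it stands.
- The arm moves only by the tool arm_command, never from a script. Its argument "deltas" is a list of rows, each an object of numbers: "rx", "ry", "rz": the turn, a rotation vector about the tool's x, y, z in rad; "dx", "dy", "dz": the shift along the tool's x, y, z in m; "fingers": the finger opening in m, from 0 to 0.0854. In form: [{"rx": .., "ry": .., "rz": .., "dx": .., "dy": .., "dz": .., "fingers": ..}, ...]. A call has 1 to 12 rows; each row shifts and turns the commanded pose from where the row before left it, along the tool's axes as they then stand; what a row does not reach is not made up. A row lasts 1/10 s, in which the tool goes at most 50 mm and 8.59 degrees, less where a joint would pass 70% of its speed; a pose out of reach is approached as far as the arm can. A call is refused whole if a number of a shift passes 0.05 or a number of a turn 0.15, either way. A call with a gripper value outside its range is refused whole. The fingers move at their own pace and stop on an object; "squeeze" is the grip in N (left out, the last holds). Time passes only in rows, so rows that do not move let the fingers close. It gives the time, the measured TCP pose, the force, the opening and the grip force at its end, in the units of the state.
- env.observe(): the state, without advancing time (a new reading comes with each control period).
- env.get_image(name): name is "scene" or "side" or "wrist"; returns a dict with "color" (400x640x3 uint8, blue, green, red), "camera_matrix" (3x3 intrinsics, pixels), "eye" and "orientation" of the camera in the world. Camera axes: x right, y up, looking along -z (the intrinsics and any distortion apply to the point x, -y, -z); pixel columns grow to the right and rows downward; lengths in m; the calibration is good to about 2 mm. A picture is of the moment at which its call begins. There is no depth.
- env.close_job(): hands the job in; it is judged then, once.
Trained networks look in a picture, given as the dict that the camera call returned (one of the last four; its "shot" number tells which), for a name from the list of things; names that differ only in an ending like _2 or _b are one class to them, and where a whole thing is asked for, a point or a joint stands for the part that bears it (a point fixed in the world has none). Each returns a list of dicts, best first, with "p" (0 to 1); they miss things now and then, are a little off and sometimes report something else, mostly with a low value. They report only what shows in the picture. A call takes as long as a camera call.
- env.look_for(query, picture): "box" ([left, top, right, bottom] in pixels, round what is visible of it).
- env.tip_of(query, picture): "location" ([column, row] in pixels: a listed point, or the origin of a listed thing).
The state is a dict: "time_s": time; "q": joint angles; "qvel": joint speeds; "joint_efforts": joint torques, N m; "position": TCP position; "tool_rot": TCP orientation; "ft_force": force on the tool from outside, world axes, zero at the start; "wrist_torque": the same for the moment, N m; "grip_width": finger opening in m; "gripper_force": force on a finger pad.
Only numpy, scipy, OpenCV 4.12 (cv2) and the standard library are available. Lean on these libraries where they do the work, as an engineer would, in place of code of your own. Each camera call takes 0.05 s, during which the arm holds its last target. There are 200 camera calls.

TASK

Four sealed specimen tins stand on the paper sheet; they look alike, but some hold a heavy stone specimen and the rest are empty. Tell them apart by their weight as you lift them, and stand every full tin in the blue tray and every empty one in the white tray, flat on the tray's floor. Keep the tins upright, set them down gently without dropping them, and leave the jar, dishes, loupe, brush and paperweights where they are.

Things in the scene. Friction and masses are not known exactly. Their poses are not given: they have to be found in the camera images.
- tin_1: sealed square specimen tin, aluminium with a green lid and kraft paper label, 50 x 50 x 76 mm high, rigid; origin at the centre of its underside, z up, x and y square to its sides. All four look alike; empty it weighs about 0.1 kg, with a stone specimen inside about 0.4 to 0.5 kg, and any one to three of the four may be full. The contents can shift a few mm inside
- tin_2: sealed square specimen tin, aluminium with a green lid and kraft paper label, 50 x 50 x 76 mm high, rigid; origin at the centre of its underside, z up, x and y square to its sides. All four look alike; empty it weighs about 0.1 kg, with a stone specimen inside about 0.4 to 0.5 kg, and any one to three of the four may be full. The contents can shift a few mm inside
- tin_3: sealed square specimen tin, aluminium with a green lid and kraft paper label, 50 x 50 x 76 mm high, rigid; origin at the centre of its underside, z up, x and y square to its sides. All four look alike; empty it weighs about 0.1 kg, with a stone specimen inside about 0.4 to 0.5 kg, and any one to three of the four may be full. The contents can shift a few mm inside
- tin_4: sealed square specimen tin, aluminium with a green lid and kraft paper label, 50 x 50 x 76 mm high, rigid; origin at the centre of its underside, z up, x and y square to its sides. All four look alike; empty it weighs about 0.1 kg, with a stone specimen inside about 0.4 to 0.5 kg, and any one to three of the four may be full. The contents can shift a few mm inside
- tray_blue: fixed blue plastic tray for the full tins, 250 mm (its x) by 100 mm (its y), 18 mm high, walls and floor 5 mm thick, open on top; origin at the centre of its underside (inner floor 5 mm above it). Long enough for three tins in a row along its x. It may stand on the left or right of the robot
- tray_white: fixed white plastic tray for the empty tins, 250 mm (its x) by 100 mm (its y), 18 mm high, walls and floor 5 mm thick, open on top; origin at the centre of its underside (inner floor 5 mm above it). Long enough for three tins in a row along its x. It may stand on the left or right of the robot
- weight_1: bystander: round red cast-iron paperweight with a knob on top, 40 mm diameter, 48 mm high, holding the sheet down between two tins, too heavy to shift; origin at the centre of its underside
- weight_2: bystander: round red cast-iron paperweight with a knob on top, 40 mm diameter, 48 mm high, holding the sheet down between two tins, too heavy to shift; origin at the centre of its underside
- jar: bystander: amber glass jar with black lid, 56 mm diameter, 90 mm high, among the tins; origin at the centre of its underside
- dish: bystander: stack of closed glass dishes, 54 mm diameter, 28 mm high, among the tins; origin at the centre of its underside
- loupe: bystander: black standing loupe, 40 mm diameter, 51 mm high, among the tins; origin at the centre of its underside
- brush: bystander: brush lying flat beyond the tins, 160 mm long along its x, under 30 mm high; origin at the centre of its underside
- sheet: white paper sheet, 280 x 300 mm, flat on the black bench, on which the tins, jar, dishes, loupe and paperweights stand; origin at its centre. Tins start clear of each other, standing on the bench surface (height 0)

How it is judged:
By the outcome, as a careful person would: the job done as asked, in the order asked, and still so for the second after the job is handed in, with the robot touching nothing.
It also fails if it takes over 72 s, if anything falls off the work surface, if the arm or the gripper's body presses on something with over 40 N, if the wrist force passes 120 N, or if a joint passes its speed limit or range.

## Working session

There is one attempt and no reset: what is moved stays moved. The work goes in short steps, Python scripts to look and compute and a tool call to move; the robot and the scene stay as the last step left them, time stands still between calls to the robot, and variables do not carry over. Pictures are saved under pics/ and viewed, at most 10 in all, crops included, and the job is handed in when it is done.

Besides the shell and the picture viewer there is one more tool, called after "Request:" as name(argument=value, ...), one argument or row to a line, values as JSON. arm_command: Moves the arm, as the interface text tells. Its arguments: {"type":"object","properties":{"deltas":{"type":"array"},"squeeze":{"type":"number"}},"required":["deltas"]}

```bash
mkdir -p pics; ls; python3 - <<'E'
from rig import env
import cv2
s=env.observe();print(s['time_s'],s['position'],s['tool_rot'],env.pinch_z,s['ft_force'])
for n in ['scene','wrist']:
    im=env.get_image(n);cv2.imwrite(f'pics/{n}0.png',im['color']);print(n,im['camera_matrix'],im['eye'],im['orientation'],im.keys())
    for q in ['tin_1','tray_blue','tray_white','weight_1','jar','dish','loupe','brush']:
        print(q,[([round(v) for v in d['location']],round(d['p'],2)) for d in env.tip_of(q,im)])
E
```

```text
pics
0.0 [5.49649865e-01 8.05728587e-05 2.02383890e-01] [[-1.99515770e-06  9.99998908e-01 -1.47777658e-03]
 [ 9.99999948e-01  2.47041403e-06  3.21600527e-04]
 [ 3.21603827e-04 -1.47777586e-03 -9.99998856e-01]] -0.0187 [0.68659538 0.11106034 0.22044278]
scene [[371.85846514   0.         319.07875414]
 [  0.         371.85846514 197.61422565]
 [  0.           0.           1.        ]] [0.99897611 0.3193363  0.73075192] [[-0.60619107 -0.65256575  0.45463208]
 [ 0.79530136 -0.49356151  0.35198405]
 [-0.00530384  0.5749391   0.81817901]] dict_keys(['color', 'camera_matrix', 'eye', 'orientation', 'shot'])
tin_1 [([327, 223], 0.94), ([318, 152], 0.87), ([269, 183], 0.77), ([358, 209], 0.57)]
tray_blue [([462, 232], 0.89)]
tray_white [([243, 122], 0.79)]
weight_1 [([296, 207], 0.75), ([349, 163], 0.68), ([323, 185], 0.67)]
jar [([326, 188], 0.93)]
dish [([357, 210], 0.79)]
loupe [([288, 159], 0.76)]
brush [([230, 228], 0.56), ([350, 168], 0.45), ([266, 181], 0.4)]
wrist [[324.46156285   0.         322.81189096]
 [  0.         324.46156285 197.27840634]
 [  0.           0.           1.        ]] [0.55025005 0.07635147 0.37514056] [[ 9.99999716e-01  3.05061616e-04 -6.89627385e-04]
 [-8.40025078e-05  9.53891333e-01  3.00152158e-01]
 [ 7.49394488e-04 -3.00152015e-01  9.53891087e-01]] dict_keys(['color', 'camera_matrix', 'eye', 'orientation', 'shot'])
tin_1 [([393, 257], 0.98), ([256, 89], 0.93), ([402, 114], 0.67), ([253, 235], 0.62)]
tray_blue []
tray_white []
weight_1 [([252, 165], 0.69), ([404, 182], 0.68)]
jar []
dish []
loupe [([322, 264], 0.95)]
brush [([510, 249], 0.9)]
```

View pics/scene0.png

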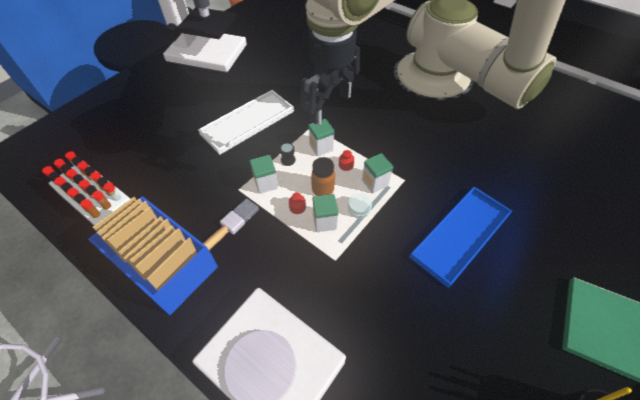

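View pics/wrist0.png

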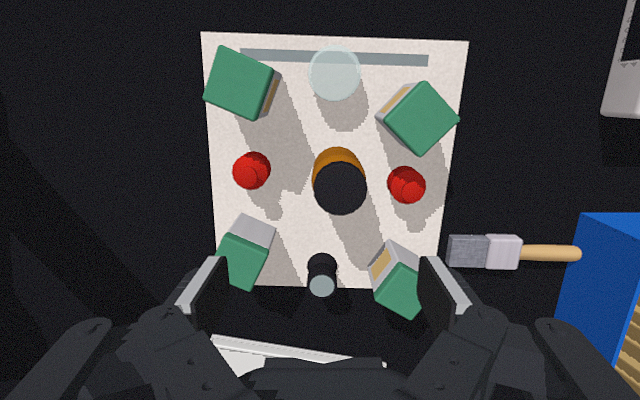

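The scene view shows four tins at the corners of the sheet. The jar is at its centre, the weights are midway along its sides, and the white and blue trays stand on opposite sides. The wrist view at (240,250) and (395,290) has tins partly hidden by the fingers, so I'll back up for a clear view.

Request:
arm_command(
  deltas=[
    {"dx": -0.04,"dz": -0.03},
    {"dx": -0.04,"dz": -0.03},
    {"dx": -0.03,"dz": -0.03},
    {"dx": 0},
    {"dx": 0},
  ],
)

```text
invalid input
```

```bash
cat > h.py <<'E'
from rig import env
import cv2, numpy as np
from scipy.optimize import minimize
def proj(im,P):
    c=(np.atleast_2d(P)-im['eye'])@im['orientation']
    p=np.c_[c[:,0],-c[:,1],-c[:,2]]@im['camera_matrix'].T
    return p[:,:2]/p[:,2:]
def ray(im,uv,z):
    d=np.linalg.inv(im['camera_matrix'])@[uv[0],uv[1],1]; d=im['orientation']@(d*[1,-1,-1])
    return im['eye']+d*(z-im['eye'][2])/d[2]
def box(x,y,a,sx,sy,z0,z1):
    a=np.radians(a);c,s=np.cos(a),np.sin(a)
    return np.array([[x+c*u*sx/2-s*v*sy/2,y+s*u*sx/2+c*v*sy/2,z] for z in (z0,z1) for u,v in((-1,-1),(1,-1),(1,1),(-1,1))])
def hullmask(im,P,S=4):
    m=np.zeros((400*S,640*S),np.uint8)
    h=cv2.convexHull(((proj(im,P)+.5)*S-.5).astype(np.float32)).round().astype(np.int32)
    cv2.fillConvexPoly(m,h,1); return m
def green(im):
    h=cv2.cvtColor(im['color'],cv2.COLOR_BGR2HSV)
    m=cv2.inRange(h,(60,70,40),(90,255,255))
    return m
def fit(im,comp,x,y,t,sx=.05,sy=.05,z1=.076,angles=range(-40,50,10)):
    S=4
    M=cv2.resize(comp,(640*S,400*S),interpolation=cv2.INTER_LINEAR)>(comp.max()/2)
    ys,xs=np.where(M);b=(slice(max(ys.min()-60,0),ys.max()+60),slice(max(xs.min()-60,0),xs.max()+60));M=M[b]
    def f(p):
        m=hullmask(im,box(p[0]/1000,p[1]/1000,p[2],sx,sy,z1-t,z1))[b]>0
        return (m^M).sum()/M.sum()
    best=min(([x*1e3,y*1e3,a] for a in angles),key=f)
    r=minimize(f,best,method='Nelder-Mead',options=dict(initial_simplex=np.array(best)+np.array([[0,0,0],[4,0,0],[0,4,0],[0,0,8]]),xatol=.05,fatol=1e-4))
    return r.x,r.fun
E
python3 - <<'E'
from h import *
import time
s=env.observe();print(s['time_s'],s['position'])
for n in ['wrist','scene']:
    im=env.get_image(n);cv2.imwrite(f'pics/{n}1.png',im['color'])
    k,L,st,ce=cv2.connectedComponentsWithStats(green(im))
    for i in range(1,k):
        if st[i,4]<80: continue
        X=ray(im,ce[i],.07)
        if not(.3<X[0]<.75 and abs(X[1])<.25): continue
        comp=(L==i).astype(np.uint8)*255
        for t in (.01,.016): 
            p,e=fit(im,comp,X[0],X[1],t);print(n,st[i],t,p.round(1),round(e,3))
    for q,z in [('tray_blue',0),('tray_white',0),('weight_1',0),('jar',0),('dish',0),('loupe',0),('brush',0)]:
        print(q,[(ray(im,d['location'],z)[:2].round(3).tolist(),round(d['p'],2)) for d in env.tip_of(q,im)])
E
```

```text
0.9 [ 5.49980747e-01 -1.36195239e-06  2.03029129e-01]
wrist [ 202   45   72   76 3431] 0.01 [475.7  85.6 -24.3] 0.055
wrist [ 202   45   72   76 3431] 0.016 [475.8  85.9 -24.6] 0.07
wrist [ 383   81   78   76 3180] 0.01 [639.6  55.2 -44.1] 0.051
wrist [ 383   81   78   76 3180] 0.016 [640.4  54.2 -43.7] 0.076
wrist [ 214  232   55   60 1861] 0.01 [461.9 -90.4 -26.4] 0.266
wrist [ 214  232   55   60 1861] 0.016 [461.1 -91.8 -24.2] 0.324
wrist [ 373  262   49   59 1775] 0.01 [ 639.  -125.8  -32.3] 0.264
wrist [ 373  262   49   59 1775] 0.016 [ 640.3 -128.5  -34.6] 0.346
tray_blue []
tray_white []
weight_1 [([0.647, -0.024], 0.84), ([0.468, -0.001], 0.63), ([0.567, -0.009], 0.3)]
jar [([0.787, -0.109], 0.68), ([0.564, -0.005], 0.62)]
dish [([0.561, 0.097], 0.68)]
loupe [([0.549, -0.132], 0.66)]
brush [([0.788, -0.111], 0.63), ([0.561, 0.096], 0.59)]
scene [309 119  25  21 309] 0.01 [460.7 -86.7 -26.4] 0.202
scene [309 119  25  21 309] 0.016 [460.9 -88.7 -33. ] 0.324
scene [365 153  29  24 401] 0.01 [474.7  89.2 -24.1] 0.137
scene [365 153  29  24 401] 0.016 [472.5  88.6 -20.5] 0.25
scene [250 155  25  23 395] 0.01 [ 639.2 -123.5  -31.4] 0.107
scene [250 155  25  23 395] 0.016 [ 639.4 -124.9  -36.2] 0.186
scene [314 195  24  22 439] 0.01 [640.5  57.9  39.5] 0.199
scene [314 195  24  22 439] 0.016 [640.7  58.   39.3] 0.29
tray_blue [([0.479, 0.317], 0.58)]
tray_white [([0.508, -0.321], 0.95)]
weight_1 [([0.471, 0.001], 0.76), ([0.646, -0.028], 0.75)]
jar [([0.566, -0.01], 0.95)]
dish [([0.568, 0.101], 0.84), ([0.551, -0.132], 0.71)]
loupe [([0.552, -0.122], 0.56)]
brush []
```

View pics/wrist1.png

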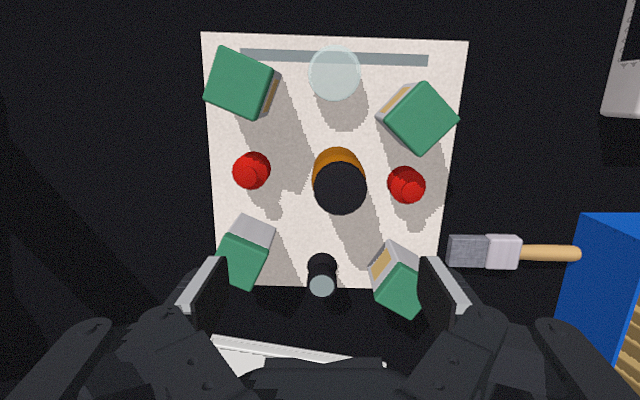

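The picture is unchanged because the move was refused, probably for missing keys. I'll resend it with every key filled in.

Request:
arm_command(
  deltas=[
    {"rx": 0,"ry": 0,"rz": 0,"dx": -0.04,"dy": 0,"dz": -0.03,"fingers": 0.085},
    {"rx": 0,"ry": 0,"rz": 0,"dx": -0.04,"dy": 0,"dz": -0.03,"fingers": 0.085},
    {"rx": 0,"ry": 0,"rz": 0,"dx": -0.03,"dy": 0,"dz": -0.03,"fingers": 0.085},
    {"rx": 0,"ry": 0,"rz": 0,"dx": 0,"dy": 0,"dz": 0,"fingers": 0.085},
    {"rx": 0,"ry": 0,"rz": 0,"dx": 0,"dy": 0,"dz": 0,"fingers": 0.085},
  ],
)

```text
time_s: 2.2
position: [0.5499, -0.1102, 0.2928]
tool_rot: [[0.001, 1.0, 0.0], [1.0, -0.001, 0.0], [0.0, 0.0, -1.0]]
ft_force: [-0.3, 0.8, -0.9]
grip_width: 0.085
gripper_force: 0.0
```

```bash
python3 - <<'E'
from h import *
s=env.observe();print(s['time_s'],s['position'])
im=env.get_image('wrist');cv2.imwrite(f'pics/wrist2.png',im['color'])
k,L,st,ce=cv2.connectedComponentsWithStats(green(im))
for i in range(1,k):
        if st[i,4]<80: continue
        X=ray(im,ce[i],.07)
        if not(.3<X[0]<.75 and abs(X[1])<.25): continue
        comp=(L==i).astype(np.uint8)*255
        for t in (.004,.008): 
            p,e=fit(im,comp,X[0],X[1],t);print(st[i],t,p.round(1),round(e,3))
for q in [('tray_white'),('weight_1'),('jar'),('dish'),('loupe'),('brush')]:
        print(q,[(ray(im,d['location'],0)[:2].round(3).tolist(),round(d['p'],2)) for d in env.tip_of(q,im)])
im=env.get_image('scene')
h=cv2.cvtColor(im['color'],cv2.COLOR_BGR2HSV)
for nm,q,m in (('blue','tray_blue',cv2.inRange(h,(105,120,60),(130,255,255))),('white','tray_white',cv2.inRange(h,(0,0,90),(180,60,255)))):
    u=env.tip_of(q,im)[0]['location'];X=ray(im,u,0)
    m=cv2.morphologyEx(m,cv2.MORPH_CLOSE,np.ones((5,5)))
    k,L=cv2.connectedComponents(m); i=L[int(u[1]),int(u[0])];comp=(L==i).astype(np.uint8)*255
    p,e=fit(im,comp,X[0],X[1],.018,.25,.1,.018,range(-90,90,10));print(nm,X.round(3),i,comp.sum()//255,p.round(1),round(e,3))
E
```

```text
2.2 [ 0.54990959 -0.11024607  0.29283183]
[241   0  29  11 175] 0.004 [475.8  85.2  67.2] 0.05
[241   0  29  11 175] 0.008 [474.8  86.   67.5] 0.049
[ 374    0   64   43 1693] 0.004 [638.2  55.3 -43.5] 0.03
[ 374    0   64   43 1693] 0.008 [638.8  55.9  46.5] 0.035
[ 222  118   54   53 1739] 0.004 [461.6 -89.8 -26.3] 0.044
[ 222  118   54   53 1739] 0.008 [461.4 -90.1 -26. ] 0.058
[ 367  146   56   54 1626] 0.004 [ 638.  -125.4  -32.2] 0.038
[ 367  146   56   54 1626] 0.008 [ 638.6 -125.7  -32.7] 0.048
tray_white [([0.508, -0.317], 0.81), ([0.544, -0.127], 0.39)]
weight_1 [([0.645, -0.023], 0.92), ([0.474, -0.002], 0.66), ([0.641, -0.123], 0.65)]
jar [([0.565, -0.007], 0.76)]
dish []
loupe [([0.546, -0.127], 0.91)]
brush [([0.783, -0.107], 0.92)]
blue [0.48  0.315 0.   ] 2 7387 [483.5 335.5 -17.1] 0.337
white [ 0.504 -0.321  0.   ] 13 2863 [ 507.8 -312.5  -12.6] 0.039
```

View pics/wrist2.png

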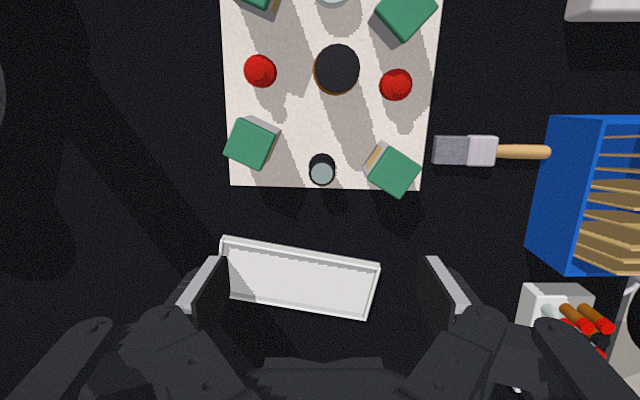

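This view shows the white tray around (300,278) and tins C at (250,143) and D at (393,172), both clear. I've chosen to close the fingers at a world angle of about 46–66° for every tin. I'm moving to D and refitting the blue tray with a tighter mask.

Request:
arm_command(
  deltas=[
    {"rx": 0,"ry": 0,"rz": 0,"dx": -0.015,"dy": 0.044,"dz": 0,"fingers": 0.085},
    {"rx": 0,"ry": 0,"rz": 0,"dx": 0,"dy": 0.044,"dz": 0.01,"fingers": 0.085},
    {"rx": 0,"ry": 0,"rz": -0.145,"dx": 0,"dy": 0,"dz": 0.025,"fingers": 0.085},
    {"rx": 0,"ry": 0,"rz": -0.145,"dx": 0,"dy": 0,"dz": 0.025,"fingers": 0.085},
    {"rx": 0,"ry": 0,"rz": -0.145,"dx": 0,"dy": 0,"dz": 0.025,"fingers": 0.085},
    {"rx": 0,"ry": 0,"rz": -0.145,"dx": 0,"dy": 0,"dz": 0.025,"fingers": 0.085},
    {"rx": 0,"ry": 0,"rz": -0.145,"dx": 0,"dy": 0,"dz": 0.025,"fingers": 0.085},
    {"rx": 0,"ry": 0,"rz": -0.145,"dx": 0,"dy": 0,"dz": 0.025,"fingers": 0.085},
    {"rx": 0,"ry": 0,"rz": -0.145,"dx": 0,"dy": 0,"dz": 0,"fingers": 0.085},
    {"rx": 0,"ry": 0,"rz": 0,"dx": 0,"dy": 0,"dz": 0,"fingers": 0.085},
    {"rx": 0,"ry": 0,"rz": 0,"dx": 0,"dy": 0,"dz": 0,"fingers": 0.085},
  ],
)

```text
time_s: 3.8
position: [0.6383, -0.1251, 0.1335]
tool_rot: [[-0.847, 0.531, 0.001], [0.531, 0.847, -0.0], [-0.001, 0.0, -1.0]]
ft_force: [-0.1, -0.1, 0.1]
grip_width: 0.0845
gripper_force: 0.0
```

```bash
cat > go.py <<'E'
import sys
from h import *
# usage: go.py x y tcpz closing_dir_deg (mm) -> shift in present tool axes, then rz
x,y,z,d=map(float,sys.argv[1:5])
s=env.observe();R=np.array(s['tool_rot']);p=np.array(s['position'])
cd=np.degrees(np.arctan2(R[1,1],R[0,1]))
print('t',s['time_s'],'pos',(p*1e3).round(1),'dir',cd.round(1),'F',np.round(s['ft_force'],2),'q',np.round(s['q'],0),'w',round(s['grip_width'],4),s['gripper_force'])
print('shift mm',(R.T@(np.array([x,y,z])-p*1e3)).round(1),'rz',np.radians((cd-d+90)%180-90).round(3))
E
python3 go.py 638 -125.5 32 58; python3 - <<'E'
from h import *
im=env.get_image('scene');cv2.imwrite('pics/scene3.png',im['color'][170:300,390:530].repeat(4,0).repeat(4,1))
h=cv2.cvtColor(im['color'],cv2.COLOR_BGR2HSV);print(h[235,462],h[215,500],h[300,500],h[290,420])
u=env.tip_of('tray_blue',im)[0]['location'];X=ray(im,u,0)
for v in (90,120):
    m=cv2.inRange(h,(100,120,v),(130,255,255));m=cv2.morphologyEx(m,cv2.MORPH_CLOSE,np.ones((5,5)))
    k,L=cv2.connectedComponents(m); i=L[int(u[1]),int(u[0])];comp=(L==i).astype(np.uint8)*255
    p,e=fit(im,comp,X[0],X[1],.018,.25,.1,.018,range(-90,90,10));print(v,comp.sum()//255,p.round(1),round(e,3))
E
```

```text
t 3.8 pos [ 638.3 -125.1  133.5] dir 57.9 F [-0.1  -0.11  0.13] q [-21.  35.  63.  -0.  82. -79.] w 0.0845 0.0
shift mm [ 1.000e-01 -5.000e-01  1.015e+02] rz -0.001
[110 204 220] [110 195 145] [113  98  52] [118  71  47]
90 4903 [482.5 319.8  -7.7] 0.021
120 4781 [482.1 319.8  -7.6] 0.017
```

Request:
arm_command(
  deltas=[
    {"rx": 0,"ry": 0,"rz": 0,"dx": 0,"dy": 0,"dz": 0.03,"fingers": 0.085},
    {"rx": 0,"ry": 0,"rz": 0,"dx": 0,"dy": 0,"dz": 0.03,"fingers": 0.085},
    {"rx": 0,"ry": 0,"rz": 0,"dx": 0,"dy": 0,"dz": 0.03,"fingers": 0.085},
    {"rx": 0,"ry": 0,"rz": 0,"dx": 0,"dy": 0,"dz": 0.011,"fingers": 0.085},
    {"rx": 0,"ry": 0,"rz": 0,"dx": 0,"dy": 0,"dz": 0,"fingers": 0.06},
    {"rx": 0,"ry": 0,"rz": 0,"dx": 0,"dy": 0,"dz": 0,"fingers": 0.045},
    {"rx": 0,"ry": 0,"rz": 0,"dx": 0,"dy": 0,"dz": 0,"fingers": 0.04},
    {"rx": 0,"ry": 0,"rz": 0,"dx": 0,"dy": 0,"dz": 0,"fingers": 0.04},
    {"rx": 0,"ry": 0,"rz": 0,"dx": 0,"dy": 0,"dz": 0,"fingers": 0.04},
    {"rx": 0,"ry": 0,"rz": 0,"dx": 0,"dy": 0,"dz": 0,"fingers": 0.04},
  ],
  squeeze=50,
)

```text
time_s: 4.9
position: [0.6391, -0.1256, 0.0342]
tool_rot: [[-0.849, 0.528, 0.004], [0.528, 0.849, -0.002], [-0.004, 0.001, -1.0]]
ft_force: [-0.4, 0.2, 6.8]
grip_width: 0.0486
gripper_force: 52.5
```

```bash
python3 go.py 638 -125.5 100 58
```

```text
t 4.9 pos [ 639.1 -125.6   34.2] dir 58.1 F [-0.38  0.24  6.79] q [-22.  40.  70.  -0.  69. -80.] w 0.0486 52.4746835231781
shift mm [  0.7  -0.5 -65.8] rz 0.002
```

Request:
arm_command(
  deltas=[
    {"rx": 0,"ry": 0,"rz": 0,"dx": 0,"dy": 0,"dz": -0.01,"fingers": 0.04},
    {"rx": 0,"ry": 0,"rz": 0,"dx": 0,"dy": 0,"dz": -0.025,"fingers": 0.04},
    {"rx": 0,"ry": 0,"rz": 0,"dx": 0,"dy": 0,"dz": -0.03,"fingers": 0.04},
    {"rx": 0,"ry": 0,"rz": 0,"dx": 0,"dy": 0,"dz": -0.03,"fingers": 0.04},
    {"rx": 0,"ry": 0,"rz": 0,"dx": 0,"dy": 0,"dz": -0.02,"fingers": 0.04},
    {"rx": 0,"ry": 0,"rz": 0,"dx": 0,"dy": 0,"dz": 0,"fingers": 0.04},
    {"rx": 0,"ry": 0,"rz": 0,"dx": 0,"dy": 0,"dz": 0,"fingers": 0.04},
    {"rx": 0,"ry": 0,"rz": 0,"dx": 0,"dy": 0,"dz": 0,"fingers": 0.04},
    {"rx": 0,"ry": 0,"rz": 0,"dx": 0,"dy": 0,"dz": 0,"fingers": 0.04},
  ],
)

```text
time_s: 5.8
position: [0.6375, -0.1248, 0.1456]
tool_rot: [[-0.849, 0.528, -0.002], [0.528, 0.849, 0.001], [0.003, -0.0, -1.0]]
ft_force: [-0.9, -0.3, -0.7]
grip_width: 0.0485
gripper_force: 51.9
```

```bash
python3 - <<'E'
from rig import env
for i in range(3):
    print(env.observe()['ft_force']); env.get_image('wrist')
import numpy as np
for nm,c,a in (('white',(508,-314),-12.6),('blue',(482,320),-7.6)):
    for k in (-80,0,80): print(nm,k,np.round([c[0]+k*np.cos(np.radians(a)),c[1]+k*np.sin(np.radians(a))]),a+90)
E
python3 go.py 586 -331 80 77.4;python3 go.py 561 309 80 82.4
```

```text
[-0.90879745 -0.30002574 -0.68910478]
[-0.73892688  0.14614424 -1.18928142]
[-0.11296387  0.38138292 -1.15108086]
white -80 [ 430. -297.] 77.4
white 0 [ 508. -314.] 77.4
white 80 [ 586. -331.] 77.4
blue -80 [403. 331.] 82.4
blue 0 [482. 320.] 82.4
blue 80 [561. 309.] 82.4
t 5.95 pos [ 637.8 -124.9  146.3] dir 58.2 F [-0.32  1.31 -1.24] q [-21.  34.  62.   0.  84. -80.] w 0.0489 51.94905459880829
shift mm [ -64.8 -202.4   66.3] rz -0.336
t 5.95 pos [ 637.8 -124.9  146.3] dir 58.2 F [-0.32  1.31 -1.24] q [-21.  34.  62.   0.  84. -80.] w 0.0489 51.94905459880829
shift mm [294.1 328.1  66.6] rz -0.423
```

Tin D weighs about 1 N, so it is empty and goes to the white tray's far slot.

Request:
arm_command(
  deltas=[
    {"rx": 0,"ry": 0,"rz": 0,"dx": -0.005,"dy": -0.016,"dz": 0,"fingers": 0.04},
    {"rx": 0,"ry": 0,"rz": 0,"dx": -0.012,"dy": -0.036,"dz": 0,"fingers": 0.04},
    {"rx": 0,"ry": 0,"rz": 0,"dx": -0.012,"dy": -0.038,"dz": 0,"fingers": 0.04},
    {"rx": 0,"ry": 0,"rz": 0,"dx": -0.012,"dy": -0.038,"dz": 0,"fingers": 0.04},
    {"rx": 0,"ry": 0,"rz": 0,"dx": -0.012,"dy": -0.038,"dz": 0,"fingers": 0.04},
    {"rx": 0,"ry": 0,"rz": 0,"dx": -0.012,"dy": -0.036,"dz": 0,"fingers": 0.04},
    {"rx": 0,"ry": 0,"rz": -0.112,"dx": 0,"dy": 0,"dz": 0.02,"fingers": 0.04},
    {"rx": 0,"ry": 0,"rz": -0.112,"dx": 0,"dy": 0,"dz": 0.03,"fingers": 0.04},
    {"rx": 0,"ry": 0,"rz": -0.112,"dx": 0,"dy": 0,"dz": 0.02,"fingers": 0.04},
    {"rx": 0,"ry": 0,"rz": 0,"dx": 0,"dy": 0,"dz": 0,"fingers": 0.04},
    {"rx": 0,"ry": 0,"rz": 0,"dx": 0,"dy": 0,"dz": 0,"fingers": 0.04},
  ],
)

```text
time_s: 7.05
position: [0.5865, -0.3317, 0.0776]
tool_rot: [[-0.975, 0.221, 0.0], [0.221, 0.975, -0.0], [-0.0, -0.0, -1.0]]
ft_force: [-0.2, -0.6, -0.6]
grip_width: 0.0486
gripper_force: 52.1
```

```bash
python3 go.py 586 -331 40 77.4; python3 - <<'E'
from h import *
im=env.get_image('wrist');cv2.imwrite('pics/w4.png',im['color'])
E
```

```text
t 7.05 pos [ 586.5 -331.7   77.6] dir 77.2 F [-0.2  -0.62 -0.56] q [ -40.   40.   63.   -0.   77. -117.] w 0.0486 52.090366780757904
shift mm [ 0.7  0.6 37.6] rz -0.003
```

View pics/w4.png

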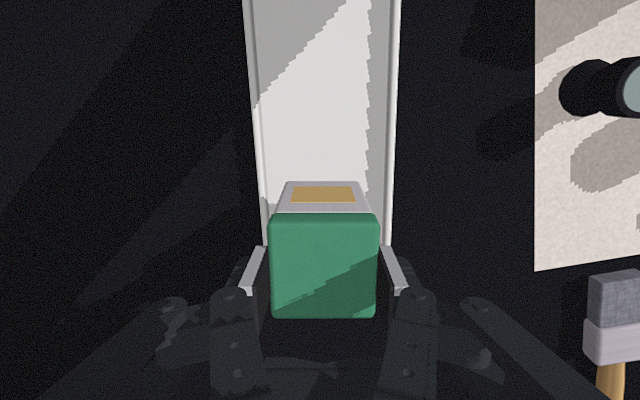

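The tin at (323,265) sits centred between the white tray's walls (columns 250–395) and is square to it, so I'll lower it.

Request:
arm_command(
  deltas=[
    {"rx": 0,"ry": 0,"rz": 0,"dx": 0,"dy": 0,"dz": 0.015,"fingers": 0.04},
    {"rx": 0,"ry": 0,"rz": 0,"dx": 0,"dy": 0,"dz": 0.012,"fingers": 0.04},
    {"rx": 0,"ry": 0,"rz": 0,"dx": 0,"dy": 0,"dz": 0.005,"fingers": 0.04},
    {"rx": 0,"ry": 0,"rz": 0,"dx": 0,"dy": 0,"dz": 0.003,"fingers": 0.04},
    {"rx": 0,"ry": 0,"rz": 0,"dx": 0,"dy": 0,"dz": 0.0015,"fingers": 0.04},
    {"rx": 0,"ry": 0,"rz": 0,"dx": 0,"dy": 0,"dz": 0.0015,"fingers": 0.04},
    {"rx": 0,"ry": 0,"rz": 0,"dx": 0,"dy": 0,"dz": 0,"fingers": 0.04},
    {"rx": 0,"ry": 0,"rz": 0,"dx": 0,"dy": 0,"dz": 0,"fingers": 0.04},
  ],
)

```text
time_s: 7.9
position: [0.5868, -0.331, 0.0394]
tool_rot: [[-0.976, 0.218, 0.0], [0.218, 0.976, -0.0], [-0.001, -0.0, -1.0]]
ft_force: [1.1, 0.4, 0.1]
grip_width: 0.0485
gripper_force: 52.1
```

Request:
arm_command(
  deltas=[
    {"rx": 0,"ry": 0,"rz": 0,"dx": 0,"dy": 0,"dz": 0.001,"fingers": 0.04},
    {"rx": 0,"ry": 0,"rz": 0,"dx": 0,"dy": 0,"dz": 0,"fingers": 0.04},
    {"rx": 0,"ry": 0,"rz": 0,"dx": 0,"dy": 0,"dz": 0,"fingers": 0.04},
  ],
)

```text
time_s: 8.2
position: [0.5869, -0.3311, 0.0393]
tool_rot: [[-0.976, 0.218, 0.001], [0.218, 0.976, -0.001], [-0.001, -0.001, -1.0]]
ft_force: [-1.3, 0.9, 5.3]
grip_width: 0.0484
gripper_force: 52.8
```

The force shows contact with the tray floor, so I'm releasing and rising.

Request:
arm_command(
  deltas=[
    {"rx": 0,"ry": 0,"rz": 0,"dx": 0,"dy": 0,"dz": 0,"fingers": 0.055},
    {"rx": 0,"ry": 0,"rz": 0,"dx": 0,"dy": 0,"dz": 0,"fingers": 0.065},
    {"rx": 0,"ry": 0,"rz": 0,"dx": 0,"dy": 0,"dz": 0,"fingers": 0.075},
    {"rx": 0,"ry": 0,"rz": 0,"dx": 0,"dy": 0,"dz": 0,"fingers": 0.075},
    {"rx": 0,"ry": 0,"rz": 0,"dx": 0,"dy": 0,"dz": -0.02,"fingers": 0.075},
    {"rx": 0,"ry": 0,"rz": 0,"dx": 0,"dy": 0,"dz": -0.03,"fingers": 0.075},
    {"rx": 0,"ry": 0,"rz": 0,"dx": 0,"dy": 0,"dz": -0.04,"fingers": 0.085},
    {"rx": 0,"ry": 0,"rz": 0,"dx": 0,"dy": 0,"dz": 0,"fingers": 0.085},
  ],
)

```text
time_s: 9.0
position: [0.5885, -0.3324, 0.134]
tool_rot: [[-0.976, 0.218, 0.008], [0.218, 0.976, -0.007], [-0.009, -0.005, -1.0]]
ft_force: [-0.0, -0.5, 0.3]
grip_width: 0.0849
gripper_force: 0.0
```

```bash
python3 go.py 461.5 -90 32 64
```

```text
t 9.0 pos [ 588.5 -332.4  134. ] dir 77.4 F [-0.05 -0.47  0.27] q [ -39.   37.   59.   -0.   84. -117.] w 0.0849 0.0
shift mm [177.7 209.3  99.4] rz 0.234
```

Request:
arm_command(
  deltas=[
    {"rx": 0,"ry": 0,"rz": 0,"dx": 0.03,"dy": 0.036,"dz": 0,"fingers": 0.085},
    {"rx": 0,"ry": 0,"rz": 0,"dx": 0.03,"dy": 0.036,"dz": 0,"fingers": 0.085},
    {"rx": 0,"ry": 0,"rz": 0,"dx": 0.03,"dy": 0.036,"dz": 0,"fingers": 0.085},
    {"rx": 0,"ry": 0,"rz": 0,"dx": 0.03,"dy": 0.036,"dz": 0,"fingers": 0.085},
    {"rx": 0,"ry": 0,"rz": 0,"dx": 0.03,"dy": 0.036,"dz": 0,"fingers": 0.085},
    {"rx": 0,"ry": 0,"rz": 0,"dx": 0.025,"dy": 0.028,"dz": 0,"fingers": 0.085},
    {"rx": 0,"ry": 0,"rz": 0.117,"dx": 0,"dy": 0,"dz": 0,"fingers": 0.085},
    {"rx": 0,"ry": 0,"rz": 0.117,"dx": 0,"dy": 0,"dz": 0,"fingers": 0.085},
    {"rx": 0,"ry": 0,"rz": 0,"dx": 0,"dy": 0,"dz": 0,"fingers": 0.085},
    {"rx": 0,"ry": 0,"rz": 0,"dx": 0,"dy": 0,"dz": 0,"fingers": 0.085},
  ],
)

```text
time_s: 10.0
position: [0.4611, -0.0898, 0.1278]
tool_rot: [[-0.9, 0.436, -0.0], [0.436, 0.9, 0.0], [0.0, -0.0, -1.0]]
ft_force: [-0.9, -0.2, -0.9]
grip_width: 0.0852
gripper_force: 0.0
```

```bash
python3 go.py 461.5 -90 32 64
```

```text
t 10.0 pos [461.1 -89.8 127.8] dir 64.2 F [-0.87 -0.19 -0.91] q [-26.  18.  94.  -0.  68. -90.] w 0.0852 0.0
shift mm [-0.4 -0.  95.8] rz 0.003
```

Request:
arm_command(
  deltas=[
    {"rx": 0,"ry": 0,"rz": 0,"dx": 0,"dy": 0,"dz": 0.04,"fingers": 0.085},
    {"rx": 0,"ry": 0,"rz": 0,"dx": 0,"dy": 0,"dz": 0.035,"fingers": 0.085},
    {"rx": 0,"ry": 0,"rz": 0,"dx": 0,"dy": 0,"dz": 0.015,"fingers": 0.085},
    {"rx": 0,"ry": 0,"rz": 0,"dx": 0,"dy": 0,"dz": 0.005,"fingers": 0.085},
    {"rx": 0,"ry": 0,"rz": 0,"dx": 0,"dy": 0,"dz": 0,"fingers": 0.06},
    {"rx": 0,"ry": 0,"rz": 0,"dx": 0,"dy": 0,"dz": 0,"fingers": 0.045},
    {"rx": 0,"ry": 0,"rz": 0,"dx": 0,"dy": 0,"dz": 0,"fingers": 0.04},
    {"rx": 0,"ry": 0,"rz": 0,"dx": 0,"dy": 0,"dz": 0,"fingers": 0.04},
    {"rx": 0,"ry": 0,"rz": 0,"dx": 0,"dy": 0,"dz": 0,"fingers": 0.04},
    {"rx": 0,"ry": 0,"rz": 0,"dx": 0,"dy": 0,"dz": 0,"fingers": 0.04},
  ],
)

```text
time_s: 11.0
position: [0.4618, -0.0902, 0.0342]
tool_rot: [[-0.899, 0.438, 0.002], [0.438, 0.899, -0.001], [-0.003, -0.0, -1.0]]
ft_force: [-1.7, -1.8, 5.5]
grip_width: 0.0487
gripper_force: 51.8
```

Request:
arm_command(
  deltas=[
    {"rx": 0,"ry": 0,"rz": 0,"dx": 0,"dy": 0,"dz": -0.01,"fingers": 0.04},
    {"rx": 0,"ry": 0,"rz": 0,"dx": 0,"dy": 0,"dz": -0.025,"fingers": 0.04},
    {"rx": 0,"ry": 0,"rz": 0,"dx": 0,"dy": 0,"dz": -0.03,"fingers": 0.04},
    {"rx": 0,"ry": 0,"rz": 0,"dx": 0,"dy": 0,"dz": -0.03,"fingers": 0.04},
    {"rx": 0,"ry": 0,"rz": 0,"dx": 0,"dy": 0,"dz": -0.02,"fingers": 0.04},
    {"rx": 0,"ry": 0,"rz": 0,"dx": 0,"dy": 0,"dz": 0,"fingers": 0.04},
    {"rx": 0,"ry": 0,"rz": 0,"dx": 0,"dy": 0,"dz": 0,"fingers": 0.04},
    {"rx": 0,"ry": 0,"rz": 0,"dx": 0,"dy": 0,"dz": 0,"fingers": 0.04},
    {"rx": 0,"ry": 0,"rz": 0,"dx": 0,"dy": 0,"dz": 0,"fingers": 0.04},
  ],
)

```text
time_s: 11.9
position: [0.4607, -0.0895, 0.1471]
tool_rot: [[-0.899, 0.438, -0.002], [0.438, 0.899, 0.001], [0.002, 0.0, -1.0]]
ft_force: [-0.3, -0.1, -1.2]
grip_width: 0.0488
gripper_force: 52.2
```

```bash
python3 - <<'E'
from rig import env
for i in range(3):
    print(env.observe()['ft_force']); env.get_image('wrist')
E
python3 go.py 508 -314 80 77.4;python3 go.py 561 309 80 82.4
```

```text
[-0.26259607 -0.1032081  -1.23841504]
[ 0.57018596  0.44789372 -0.81377575]
[-0.1437417   0.95183362 -0.63236609]
t 12.05 pos [461.  -89.7 147.5] dir 64.0 F [-0.42  0.16 -0.81] q [-25.  17.  92.   0.  71. -89.] w 0.0488 52.23863124847412
shift mm [-140.7 -181.    67.3] rz -0.234
t 12.05 pos [461.  -89.7 147.5] dir 64.0 F [-0.42  0.16 -0.81] q [-25.  17.  92.   0.  71. -89.] w 0.0488 52.23863124847412
shift mm [ 84.8 402.2  67.6] rz -0.321
```

Tin C is empty too, so it goes to the near white slot at (430,-297).

Request:
arm_command(
  deltas=[
    {"rx": 0,"ry": 0,"rz": 0,"dx": -0.005,"dy": -0.016,"dz": 0,"fingers": 0.04},
    {"rx": 0,"ry": 0,"rz": 0,"dx": -0.011,"dy": -0.036,"dz": 0,"fingers": 0.04},
    {"rx": 0,"ry": 0,"rz": 0,"dx": -0.012,"dy": -0.038,"dz": 0,"fingers": 0.04},
    {"rx": 0,"ry": 0,"rz": 0,"dx": -0.012,"dy": -0.038,"dz": 0,"fingers": 0.04},
    {"rx": 0,"ry": 0,"rz": 0,"dx": -0.012,"dy": -0.038,"dz": 0,"fingers": 0.04},
    {"rx": 0,"ry": 0,"rz": 0,"dx": -0.011,"dy": -0.034,"dz": 0,"fingers": 0.04},
    {"rx": 0,"ry": 0,"rz": -0.117,"dx": 0,"dy": 0,"dz": 0.025,"fingers": 0.04},
    {"rx": 0,"ry": 0,"rz": -0.117,"dx": 0,"dy": 0,"dz": 0.03,"fingers": 0.04},
    {"rx": 0,"ry": 0,"rz": 0,"dx": 0,"dy": 0,"dz": 0.015,"fingers": 0.04},
    {"rx": 0,"ry": 0,"rz": 0,"dx": 0,"dy": 0,"dz": 0,"fingers": 0.04},
    {"rx": 0,"ry": 0,"rz": 0,"dx": 0,"dy": 0,"dz": 0,"fingers": 0.04},
  ],
)

```text
time_s: 13.15
position: [0.4303, -0.2973, 0.0784]
tool_rot: [[-0.976, 0.218, 0.0], [0.218, 0.976, -0.0], [-0.0, -0.0, -1.0]]
ft_force: [0.2, -0.0, -0.8]
grip_width: 0.0486
gripper_force: 52.3
```

```bash
python3 go.py 430 -297 39 77.4; python3 - <<'E'
from h import *
im=env.get_image('wrist');cv2.imwrite('pics/w5.png',im['color'])
E
```

```text
t 13.15 pos [ 430.3 -297.3   78.4] dir 77.4 F [ 0.16 -0.01 -0.84] q [ -48.   27.   90.   -0.   64. -125.] w 0.0486 52.26579934358597
shift mm [ 0.4  0.2 39.4] rz -0.0
```

View pics/w5.png

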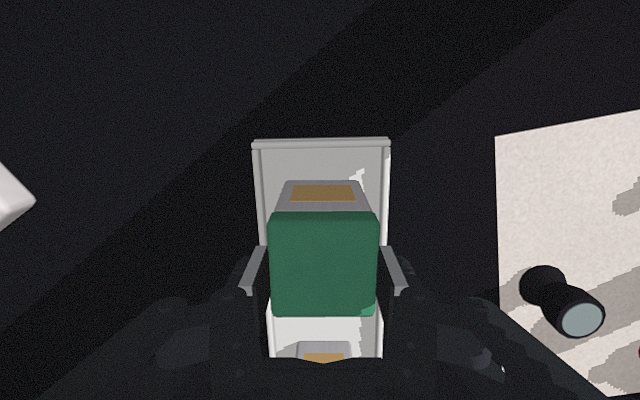

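Tin C at (323,262) is centred in the tray, with the end wall clear at row 142. Tin D stands behind it at (323,352).

Request:
arm_command(
  deltas=[
    {"rx": 0,"ry": 0,"rz": 0,"dx": 0,"dy": 0,"dz": 0.015,"fingers": 0.04},
    {"rx": 0,"ry": 0,"rz": 0,"dx": 0,"dy": 0,"dz": 0.012,"fingers": 0.04},
    {"rx": 0,"ry": 0,"rz": 0,"dx": 0,"dy": 0,"dz": 0.005,"fingers": 0.04},
    {"rx": 0,"ry": 0,"rz": 0,"dx": 0,"dy": 0,"dz": 0.003,"fingers": 0.04},
    {"rx": 0,"ry": 0,"rz": 0,"dx": 0,"dy": 0,"dz": 0.0015,"fingers": 0.04},
    {"rx": 0,"ry": 0,"rz": 0,"dx": 0,"dy": 0,"dz": 0.0015,"fingers": 0.04},
    {"rx": 0,"ry": 0,"rz": 0,"dx": 0,"dy": 0,"dz": 0.001,"fingers": 0.04},
    {"rx": 0,"ry": 0,"rz": 0,"dx": 0,"dy": 0,"dz": 0.001,"fingers": 0.04},
    {"rx": 0,"ry": 0,"rz": 0,"dx": 0,"dy": 0,"dz": 0,"fingers": 0.04},
    {"rx": 0,"ry": 0,"rz": 0,"dx": 0,"dy": 0,"dz": 0,"fingers": 0.04},
  ],
)

```text
time_s: 14.2
position: [0.4304, -0.2974, 0.0392]
tool_rot: [[-0.976, 0.218, 0.001], [0.218, 0.976, -0.001], [-0.001, -0.001, -1.0]]
ft_force: [-2.4, 0.5, 9.7]
grip_width: 0.0486
gripper_force: 53.4
```

Request:
arm_command(
  deltas=[
    {"rx": 0,"ry": 0,"rz": 0,"dx": 0,"dy": 0,"dz": 0,"fingers": 0.055},
    {"rx": 0,"ry": 0,"rz": 0,"dx": 0,"dy": 0,"dz": 0,"fingers": 0.065},
    {"rx": 0,"ry": 0,"rz": 0,"dx": 0,"dy": 0,"dz": 0,"fingers": 0.075},
    {"rx": 0,"ry": 0,"rz": 0,"dx": 0,"dy": 0,"dz": 0,"fingers": 0.075},
    {"rx": 0,"ry": 0,"rz": 0,"dx": 0,"dy": 0,"dz": -0.02,"fingers": 0.075},
    {"rx": 0,"ry": 0,"rz": 0,"dx": 0,"dy": 0,"dz": -0.03,"fingers": 0.075},
    {"rx": 0,"ry": 0,"rz": 0,"dx": 0,"dy": 0,"dz": -0.04,"fingers": 0.085},
    {"rx": 0,"ry": 0,"rz": 0,"dx": 0,"dy": 0,"dz": 0,"fingers": 0.085},
    {"rx": 0,"ry": 0,"rz": 0,"dx": 0,"dy": 0,"dz": 0,"fingers": 0.085},
  ],
)

```text
time_s: 15.1
position: [0.4302, -0.2972, 0.1283]
tool_rot: [[-0.976, 0.218, 0.001], [0.218, 0.976, -0.001], [-0.001, -0.001, -1.0]]
ft_force: [-0.6, -0.7, -0.4]
grip_width: 0.085
gripper_force: 0.0
```

```bash
python3 go.py 475.5 86 32 65.7
```

```text
t 15.1 pos [ 430.2 -297.2  128.3] dir 77.4 F [-0.62 -0.65 -0.43] q [ -48.   23.   86.   -0.   71. -125.] w 0.085 0.0
shift mm [ 39.4 383.9  96. ] rz 0.204
```

Request:
arm_command(
  deltas=[
    {"rx": 0,"ry": 0,"rz": 0,"dx": 0.0035,"dy": 0.034,"dz": 0,"fingers": 0.085},
    {"rx": 0,"ry": 0,"rz": 0,"dx": 0.0045,"dy": 0.045,"dz": 0,"fingers": 0.085},
    {"rx": 0,"ry": 0,"rz": 0,"dx": 0.0045,"dy": 0.045,"dz": 0,"fingers": 0.085},
    {"rx": 0,"ry": 0,"rz": 0,"dx": 0.0045,"dy": 0.045,"dz": 0,"fingers": 0.085},
    {"rx": 0,"ry": 0,"rz": 0,"dx": 0.0045,"dy": 0.045,"dz": 0,"fingers": 0.085},
    {"rx": 0,"ry": 0,"rz": 0,"dx": 0.0045,"dy": 0.045,"dz": 0,"fingers": 0.085},
    {"rx": 0,"ry": 0,"rz": 0,"dx": 0.0045,"dy": 0.045,"dz": 0,"fingers": 0.085},
    {"rx": 0,"ry": 0,"rz": 0,"dx": 0.0045,"dy": 0.045,"dz": 0,"fingers": 0.085},
    {"rx": 0,"ry": 0,"rz": 0,"dx": 0.0045,"dy": 0.035,"dz": 0,"fingers": 0.085},
    {"rx": 0,"ry": 0,"rz": 0.102,"dx": 0,"dy": 0,"dz": 0,"fingers": 0.085},
    {"rx": 0,"ry": 0,"rz": 0.102,"dx": 0,"dy": 0,"dz": 0,"fingers": 0.085},
    {"rx": 0,"ry": 0,"rz": 0,"dx": 0,"dy": 0,"dz": 0,"fingers": 0.085},
  ],
)

```text
time_s: 16.3
position: [0.4745, 0.0866, 0.1266]
tool_rot: [[-0.911, 0.411, -0.003], [0.411, 0.911, 0.0], [0.003, -0.001, -1.0]]
ft_force: [1.2, 0.5, 0.5]
grip_width: 0.0851
gripper_force: 0.0
```

```bash
python3 go.py 475.5 86 32 65.7
```

```text
t 16.3 pos [474.5  86.6 126.6] dir 65.7 F [1.18 0.47 0.47] q [ -4.  20.  92.  -0.  69. -69.] w 0.0851 0.0
shift mm [-1.4 -0.  94.6] rz 0.0
```

Request:
arm_command(
  deltas=[
    {"rx": 0,"ry": 0,"rz": 0,"dx": -0.001,"dy": 0,"dz": 0.04,"fingers": 0.085},
    {"rx": 0,"ry": 0,"rz": 0,"dx": 0,"dy": 0,"dz": 0.035,"fingers": 0.085},
    {"rx": 0,"ry": 0,"rz": 0,"dx": 0,"dy": 0,"dz": 0.015,"fingers": 0.085},
    {"rx": 0,"ry": 0,"rz": 0,"dx": 0,"dy": 0,"dz": 0.005,"fingers": 0.085},
    {"rx": 0,"ry": 0,"rz": 0,"dx": 0,"dy": 0,"dz": 0,"fingers": 0.06},
    {"rx": 0,"ry": 0,"rz": 0,"dx": 0,"dy": 0,"dz": 0,"fingers": 0.045},
    {"rx": 0,"ry": 0,"rz": 0,"dx": 0,"dy": 0,"dz": 0,"fingers": 0.04},
    {"rx": 0,"ry": 0,"rz": 0,"dx": 0,"dy": 0,"dz": 0,"fingers": 0.04},
    {"rx": 0,"ry": 0,"rz": 0,"dx": 0,"dy": 0,"dz": 0,"fingers": 0.04},
    {"rx": 0,"ry": 0,"rz": 0,"dx": 0,"dy": 0,"dz": 0,"fingers": 0.04},
  ],
)

```text
time_s: 17.3
position: [0.4767, 0.0857, 0.0342]
tool_rot: [[-0.912, 0.411, 0.002], [0.411, 0.912, -0.001], [-0.002, 0.0, -1.0]]
ft_force: [-1.6, -2.2, 5.6]
grip_width: 0.0489
gripper_force: 52.6
```

Request:
arm_command(
  deltas=[
    {"rx": 0,"ry": 0,"rz": 0,"dx": 0,"dy": 0,"dz": -0.01,"fingers": 0.04},
    {"rx": 0,"ry": 0,"rz": 0,"dx": 0,"dy": 0,"dz": -0.025,"fingers": 0.04},
    {"rx": 0,"ry": 0,"rz": 0,"dx": 0,"dy": 0,"dz": -0.03,"fingers": 0.04},
    {"rx": 0,"ry": 0,"rz": 0,"dx": 0,"dy": 0,"dz": -0.03,"fingers": 0.04},
    {"rx": 0,"ry": 0,"rz": 0,"dx": 0,"dy": 0,"dz": -0.02,"fingers": 0.04},
    {"rx": 0,"ry": 0,"rz": 0,"dx": 0,"dy": 0,"dz": 0,"fingers": 0.04},
    {"rx": 0,"ry": 0,"rz": 0,"dx": 0,"dy": 0,"dz": 0,"fingers": 0.04},
    {"rx": 0,"ry": 0,"rz": 0,"dx": 0,"dy": 0,"dz": 0,"fingers": 0.04},
    {"rx": 0,"ry": 0,"rz": 0,"dx": 0,"dy": 0,"dz": 0,"fingers": 0.04},
  ],
  squeeze=60,
)

```text
time_s: 18.2
position: [0.4756, 0.0859, 0.1469]
tool_rot: [[-0.912, 0.411, -0.002], [0.411, 0.912, 0.0], [0.002, -0.001, -1.0]]
ft_force: [0.1, 0.1, -4.8]
grip_width: 0.0485
gripper_force: 64.6
```

```bash
python3 - <<'E'
from rig import env
for i in range(3):
    print(env.observe()['ft_force']); env.get_image('wrist')
E
python3 go.py 508 -314 78 77.4;python3 go.py 403 331 78 82.4
```

```text
[ 0.05405824  0.0619313  -4.84419169]
[ 0.0559053   0.74231973 -4.54046098]
[ 0.17553986 -0.74694562 -4.84503888]
t 18.35 pos [476.   85.8 147.4] dir 65.7 F [ 0.07  1.17 -4.07] q [ -4.  18.  90.  -0.  72. -70.] w 0.0482 64.58749920129776
shift mm [-193.7 -351.3   69.4] rz -0.204
t 18.35 pos [476.   85.8 147.4] dir 65.7 F [ 0.07  1.17 -4.07] q [ -4.  18.  90.  -0.  72. -70.] w 0.0482 64.58749920129776
shift mm [167.3 193.5  69.5] rz -0.291
```

Tin A weighs about 4.7 N, so it is full and goes to the blue tray's near slot.

Request:
arm_command(
  deltas=[
    {"rx": 0,"ry": 0,"rz": 0,"dx": 0.012,"dy": 0.0135,"dz": 0,"fingers": 0.04},
    {"rx": 0,"ry": 0,"rz": 0,"dx": 0.025,"dy": 0.029,"dz": 0,"fingers": 0.04},
    {"rx": 0,"ry": 0,"rz": 0,"dx": 0.03,"dy": 0.035,"dz": 0,"fingers": 0.04},
    {"rx": 0,"ry": 0,"rz": 0,"dx": 0.03,"dy": 0.035,"dz": 0,"fingers": 0.04},
    {"rx": 0,"ry": 0,"rz": 0,"dx": 0.03,"dy": 0.035,"dz": 0,"fingers": 0.04},
    {"rx": 0,"ry": 0,"rz": 0,"dx": 0.025,"dy": 0.029,"dz": 0,"fingers": 0.04},
    {"rx": 0,"ry": 0,"rz": 0,"dx": 0.015,"dy": 0.017,"dz": 0,"fingers": 0.04},
    {"rx": 0,"ry": 0,"rz": -0.097,"dx": 0,"dy": 0,"dz": 0.02,"fingers": 0.04},
    {"rx": 0,"ry": 0,"rz": -0.097,"dx": 0,"dy": 0,"dz": 0.03,"fingers": 0.04},
    {"rx": 0,"ry": 0,"rz": -0.097,"dx": 0,"dy": 0,"dz": 0.02,"fingers": 0.04},
    {"rx": 0,"ry": 0,"rz": 0,"dx": 0,"dy": 0,"dz": 0,"fingers": 0.04},
    {"rx": 0,"ry": 0,"rz": 0,"dx": 0,"dy": 0,"dz": 0,"fingers": 0.04},
  ],
)

```text
time_s: 19.55
position: [0.4038, 0.331, 0.0784]
tool_rot: [[-0.991, 0.135, -0.0], [0.135, 0.991, -0.0], [-0.0, -0.0, -1.0]]
ft_force: [0.2, 0.7, -3.3]
grip_width: 0.0482
gripper_force: 65.6
```

```bash
python3 go.py 403 331 39 82.4; python3 - <<'E'
from h import *
im=env.get_image('wrist');cv2.imwrite('pics/w6.png',im['color'])
E
```

```text
t 19.55 pos [403.8 331.   78.4] dir 82.2 F [ 0.23  0.66 -3.32] q [ 26.  26.  90.  -0.  64. -56.] w 0.0482 65.58987379074097
shift mm [ 0.8 -0.1 39.4] rz -0.003
```

View pics/w6.png

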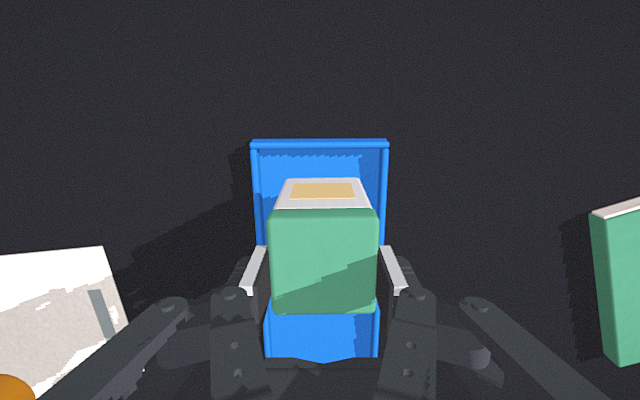

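The full tin at (323,260) is centred in the blue tray, with walls at columns 252–387 and the end wall at row 143.

Request:
arm_command(
  deltas=[
    {"rx": 0,"ry": 0,"rz": 0,"dx": 0,"dy": 0,"dz": 0.015,"fingers": 0.04},
    {"rx": 0,"ry": 0,"rz": 0,"dx": 0,"dy": 0,"dz": 0.012,"fingers": 0.04},
    {"rx": 0,"ry": 0,"rz": 0,"dx": 0,"dy": 0,"dz": 0.005,"fingers": 0.04},
    {"rx": 0,"ry": 0,"rz": 0,"dx": 0,"dy": 0,"dz": 0.003,"fingers": 0.04},
    {"rx": 0,"ry": 0,"rz": 0,"dx": 0,"dy": 0,"dz": 0.0015,"fingers": 0.04},
    {"rx": 0,"ry": 0,"rz": 0,"dx": 0,"dy": 0,"dz": 0.0015,"fingers": 0.04},
    {"rx": 0,"ry": 0,"rz": 0,"dx": 0,"dy": 0,"dz": 0.001,"fingers": 0.04},
    {"rx": 0,"ry": 0,"rz": 0,"dx": 0,"dy": 0,"dz": 0.001,"fingers": 0.04},
    {"rx": 0,"ry": 0,"rz": 0,"dx": 0,"dy": 0,"dz": 0,"fingers": 0.04},
    {"rx": 0,"ry": 0,"rz": 0,"dx": 0,"dy": 0,"dz": 0,"fingers": 0.04},
  ],
)

```text
time_s: 20.6
position: [0.4039, 0.331, 0.0393]
tool_rot: [[-0.991, 0.132, 0.002], [0.132, 0.991, 0.0], [-0.001, 0.001, -1.0]]
ft_force: [-2.5, -3.1, 6.2]
grip_width: 0.0485
gripper_force: 66.8
```

Request:
arm_command(
  deltas=[
    {"rx": 0,"ry": 0,"rz": 0,"dx": 0,"dy": 0,"dz": 0,"fingers": 0.055},
    {"rx": 0,"ry": 0,"rz": 0,"dx": 0,"dy": 0,"dz": 0,"fingers": 0.065},
    {"rx": 0,"ry": 0,"rz": 0,"dx": 0,"dy": 0,"dz": 0,"fingers": 0.075},
    {"rx": 0,"ry": 0,"rz": 0,"dx": 0,"dy": 0,"dz": 0,"fingers": 0.075},
    {"rx": 0,"ry": 0,"rz": 0,"dx": 0,"dy": 0,"dz": -0.02,"fingers": 0.075},
    {"rx": 0,"ry": 0,"rz": 0,"dx": 0,"dy": 0,"dz": -0.03,"fingers": 0.075},
    {"rx": 0,"ry": 0,"rz": 0,"dx": 0,"dy": 0,"dz": -0.04,"fingers": 0.085},
    {"rx": 0,"ry": 0,"rz": 0,"dx": 0,"dy": 0,"dz": 0,"fingers": 0.085},
    {"rx": 0,"ry": 0,"rz": 0,"dx": 0,"dy": 0,"dz": 0,"fingers": 0.085},
  ],
)

```text
time_s: 21.5
position: [0.4037, 0.331, 0.1283]
tool_rot: [[-0.991, 0.132, 0.001], [0.132, 0.991, 0.001], [-0.001, 0.001, -1.0]]
ft_force: [0.0, 0.0, -0.3]
grip_width: 0.0851
gripper_force: 0.0
```

```bash
python3 go.py 639 55.3 32 46
```

```text
t 21.5 pos [403.7 331.  128.3] dir 82.4 F [ 0.03  0.05 -0.34] q [ 26.  23.  86.   0.  71. -56.] w 0.0851 0.0
shift mm [-269.7 -242.2   96.5] rz 0.635
```

Request:
arm_command(
  deltas=[
    {"rx": 0,"ry": 0,"rz": 0,"dx": -0.03,"dy": -0.027,"dz": 0,"fingers": 0.076},
    {"rx": 0,"ry": 0,"rz": 0,"dx": -0.03,"dy": -0.027,"dz": 0,"fingers": 0.076},
    {"rx": 0,"ry": 0,"rz": 0,"dx": -0.03,"dy": -0.027,"dz": 0,"fingers": 0.076},
    {"rx": 0,"ry": 0,"rz": 0,"dx": -0.03,"dy": -0.027,"dz": 0,"fingers": 0.076},
    {"rx": 0,"ry": 0,"rz": 0,"dx": -0.03,"dy": -0.027,"dz": 0,"fingers": 0.076},
    {"rx": 0,"ry": 0,"rz": 0,"dx": -0.03,"dy": -0.027,"dz": 0,"fingers": 0.076},
    {"rx": 0,"ry": 0,"rz": 0,"dx": -0.03,"dy": -0.027,"dz": 0,"fingers": 0.076},
    {"rx": 0,"ry": 0,"rz": 0,"dx": -0.03,"dy": -0.027,"dz": 0,"fingers": 0.076},
    {"rx": 0,"ry": 0,"rz": 0,"dx": -0.03,"dy": -0.026,"dz": 0,"fingers": 0.076},
    {"rx": 0,"ry": 0,"rz": 0.127,"dx": 0,"dy": 0,"dz": 0,"fingers": 0.076},
    {"rx": 0,"ry": 0,"rz": 0.127,"dx": 0,"dy": 0,"dz": 0,"fingers": 0.076},
    {"rx": 0,"ry": 0,"rz": 0.127,"dx": 0,"dy": 0,"dz": 0,"fingers": 0.076},
  ],
)

```text
time_s: 22.7
position: [0.6386, 0.0549, 0.1258]
tool_rot: [[-0.868, 0.497, -0.004], [0.497, 0.868, 0.0], [0.003, -0.001, -1.0]]
ft_force: [0.6, -0.5, -0.2]
grip_width: 0.0766
gripper_force: 0.0
```

Request:
arm_command(
  deltas=[
    {"rx": 0,"ry": 0,"rz": 0.127,"dx": 0,"dy": 0,"dz": 0,"fingers": 0.076},
    {"rx": 0,"ry": 0,"rz": 0.127,"dx": 0,"dy": 0,"dz": 0,"fingers": 0.076},
    {"rx": 0,"ry": 0,"rz": 0,"dx": 0,"dy": 0,"dz": 0,"fingers": 0.076},
    {"rx": 0,"ry": 0,"rz": 0,"dx": 0,"dy": 0,"dz": 0,"fingers": 0.076},
  ],
)

```text
time_s: 23.1
position: [0.6387, 0.0553, 0.1268]
tool_rot: [[-0.722, 0.692, -0.002], [0.692, 0.722, 0.0], [0.002, -0.001, -1.0]]
ft_force: [-0.3, -0.2, -0.1]
grip_width: 0.076
gripper_force: 0.0
```

```bash
python3 go.py 639 55.3 32 46
```

```text
t 23.1 pos [638.7  55.3 126.8] dir 46.2 F [-0.33 -0.21 -0.12] q [ -6.  34.  65.  -0.  80. -52.] w 0.076 0.0
shift mm [-0.3  0.3 94.8] rz 0.003
```

Request:
arm_command(
  deltas=[
    {"rx": 0,"ry": 0,"rz": 0,"dx": 0,"dy": 0,"dz": 0.04,"fingers": 0.076},
    {"rx": 0,"ry": 0,"rz": 0,"dx": 0,"dy": 0,"dz": 0.035,"fingers": 0.076},
    {"rx": 0,"ry": 0,"rz": 0,"dx": 0,"dy": 0,"dz": 0.015,"fingers": 0.076},
    {"rx": 0,"ry": 0,"rz": 0,"dx": 0,"dy": 0,"dz": 0.005,"fingers": 0.076},
    {"rx": 0,"ry": 0,"rz": 0,"dx": 0,"dy": 0,"dz": 0,"fingers": 0.06},
    {"rx": 0,"ry": 0,"rz": 0,"dx": 0,"dy": 0,"dz": 0,"fingers": 0.045},
    {"rx": 0,"ry": 0,"rz": 0,"dx": 0,"dy": 0,"dz": 0,"fingers": 0.04},
    {"rx": 0,"ry": 0,"rz": 0,"dx": 0,"dy": 0,"dz": 0,"fingers": 0.04},
    {"rx": 0,"ry": 0,"rz": 0,"dx": 0,"dy": 0,"dz": 0,"fingers": 0.04},
    {"rx": 0,"ry": 0,"rz": 0,"dx": 0,"dy": 0,"dz": 0,"fingers": 0.04},
  ],
)

```text
time_s: 24.1
position: [0.64, 0.0552, 0.0344]
tool_rot: [[-0.72, 0.694, 0.003], [0.694, 0.72, -0.0], [-0.002, 0.002, -1.0]]
ft_force: [0.6, 0.3, 5.7]
grip_width: 0.0483
gripper_force: 63.4
```

Request:
arm_command(
  deltas=[
    {"rx": 0,"ry": 0,"rz": 0,"dx": 0,"dy": 0,"dz": -0.01,"fingers": 0.04},
    {"rx": 0,"ry": 0,"rz": 0,"dx": 0,"dy": 0,"dz": -0.025,"fingers": 0.04},
    {"rx": 0,"ry": 0,"rz": 0,"dx": 0,"dy": 0,"dz": -0.03,"fingers": 0.04},
    {"rx": 0,"ry": 0,"rz": 0,"dx": 0,"dy": 0,"dz": -0.03,"fingers": 0.04},
    {"rx": 0,"ry": 0,"rz": 0,"dx": 0,"dy": 0,"dz": -0.02,"fingers": 0.04},
    {"rx": 0,"ry": 0,"rz": 0,"dx": 0,"dy": 0,"dz": 0,"fingers": 0.04},
    {"rx": 0,"ry": 0,"rz": 0,"dx": 0,"dy": 0,"dz": 0,"fingers": 0.04},
    {"rx": 0,"ry": 0,"rz": 0,"dx": 0,"dy": 0,"dz": 0,"fingers": 0.04},
    {"rx": 0,"ry": 0,"rz": 0,"dx": 0,"dy": 0,"dz": 0,"fingers": 0.04},
  ],
)

```text
time_s: 25.0
position: [0.6386, 0.0553, 0.1466]
tool_rot: [[-0.719, 0.695, -0.003], [0.695, 0.719, 0.0], [0.002, -0.002, -1.0]]
ft_force: [0.5, -0.2, -0.5]
grip_width: 0.0483
gripper_force: 62.6
```

```bash
python3 - <<'E'
from rig import env
for i in range(3):
    print(env.observe()['ft_force']); env.get_image('wrist')
E
python3 go.py 508 -314 78 77.4;python3 go.py 561 309 78 82.4
```

```text
[ 0.49073947 -0.22217218 -0.48791791]
[ 0.20399894 -0.17057399 -0.84395228]
[-0.18785058 -0.72346508 -0.72568725]
t 25.15 pos [638.9  55.3 147.3] dir 46.0 F [-0.2   0.12 -1.48] q [ -6.  33.  64.   0.  83. -52.] w 0.0486 62.5883424282074
shift mm [-162.4 -356.6   69.4] rz -0.548
t 25.15 pos [638.9  55.3 147.3] dir 46.0 F [-0.2   0.12 -1.48] q [ -6.  33.  64.   0.  83. -52.] w 0.0486 62.5883424282074
shift mm [232.2 128.4  69.5] rz -0.635
```

Tin B is empty, so it goes to the middle white slot. The tin's underside at 113 mm clears the 90 mm jar on the way.

Request:
arm_command(
  deltas=[
    {"rx": 0,"ry": 0,"rz": 0,"dx": -0.0075,"dy": -0.0165,"dz": 0,"fingers": 0.04},
    {"rx": 0,"ry": 0,"rz": 0,"dx": -0.015,"dy": -0.033,"dz": 0,"fingers": 0.04},
    {"rx": 0,"ry": 0,"rz": 0,"dx": -0.0155,"dy": -0.034,"dz": 0,"fingers": 0.04},
    {"rx": 0,"ry": 0,"rz": 0,"dx": -0.0155,"dy": -0.034,"dz": 0,"fingers": 0.04},
    {"rx": 0,"ry": 0,"rz": 0,"dx": -0.0155,"dy": -0.034,"dz": 0,"fingers": 0.04},
    {"rx": 0,"ry": 0,"rz": 0,"dx": -0.0155,"dy": -0.034,"dz": 0,"fingers": 0.04},
    {"rx": 0,"ry": 0,"rz": 0,"dx": -0.0155,"dy": -0.034,"dz": 0,"fingers": 0.04},
    {"rx": 0,"ry": 0,"rz": 0,"dx": -0.0155,"dy": -0.034,"dz": 0,"fingers": 0.04},
    {"rx": 0,"ry": 0,"rz": 0,"dx": -0.0155,"dy": -0.034,"dz": 0,"fingers": 0.04},
    {"rx": 0,"ry": 0,"rz": 0,"dx": -0.0155,"dy": -0.034,"dz": 0,"fingers": 0.04},
    {"rx": 0,"ry": 0,"rz": 0,"dx": -0.0155,"dy": -0.035,"dz": 0,"fingers": 0.04},
  ],
)

```text
time_s: 26.25
position: [0.5066, -0.3156, 0.1481]
tool_rot: [[-0.719, 0.695, -0.0], [0.695, 0.719, -0.0], [-0.0, -0.0, -1.0]]
ft_force: [0.1, 0.3, -1.1]
grip_width: 0.0482
gripper_force: 62.6
```

Request:
arm_command(
  deltas=[
    {"rx": 0,"ry": 0,"rz": -0.137,"dx": 0,"dy": 0,"dz": 0,"fingers": 0.04},
    {"rx": 0,"ry": 0,"rz": -0.137,"dx": 0,"dy": 0,"dz": 0,"fingers": 0.04},
    {"rx": 0,"ry": 0,"rz": -0.137,"dx": 0,"dy": 0,"dz": 0,"fingers": 0.04},
    {"rx": 0,"ry": 0,"rz": -0.137,"dx": 0,"dy": 0,"dz": 0,"fingers": 0.04},
    {"rx": 0,"ry": 0,"rz": 0,"dx": 0,"dy": 0,"dz": 0,"fingers": 0.04},
    {"rx": 0,"ry": 0,"rz": 0,"dx": 0,"dy": 0,"dz": 0,"fingers": 0.04},
    {"rx": 0,"ry": 0,"rz": 0,"dx": 0,"dy": 0,"dz": 0,"fingers": 0.04},
  ],
)

```text
time_s: 26.95
position: [0.5078, -0.3139, 0.148]
tool_rot: [[-0.975, 0.221, -0.0], [0.221, 0.975, -0.0], [0.0, -0.0, -1.0]]
ft_force: [-0.4, -0.6, -0.5]
grip_width: 0.0484
gripper_force: 62.6
```

```bash
python3 go.py 508 -314 39 77.4; python3 - <<'E'
from h import *
im=env.get_image('wrist');cv2.imwrite('pics/w7.png',im['color'])
E
```

```text
t 26.95 pos [ 507.8 -313.9  148. ] dir 77.2 F [-0.4  -0.64 -0.5 ] q [ -43.   29.   72.   -0.   79. -120.] w 0.0484 62.604431211948395
shift mm [ -0.2  -0.  109. ] rz -0.003
```

View pics/w7.png

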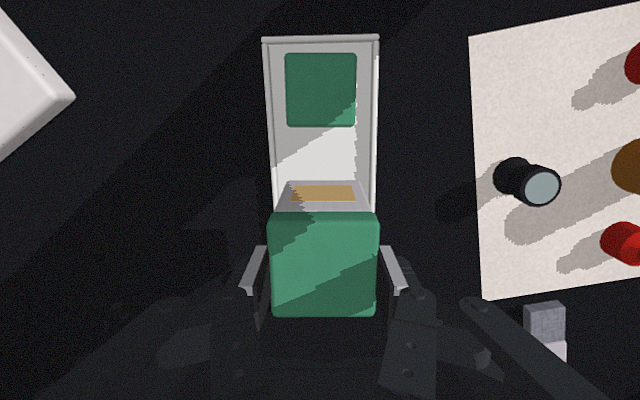

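Tin C stands well at (320,90) in the tray, and the held tin is lined up with the gap behind it. I'm lowering it.

Request:
arm_command(
  deltas=[
    {"rx": 0,"ry": 0,"rz": 0,"dx": 0,"dy": 0,"dz": 0.02,"fingers": 0.04},
    {"rx": 0,"ry": 0,"rz": 0,"dx": 0,"dy": 0,"dz": 0.03,"fingers": 0.04},
    {"rx": 0,"ry": 0,"rz": 0,"dx": 0,"dy": 0,"dz": 0.03,"fingers": 0.04},
    {"rx": 0,"ry": 0,"rz": 0,"dx": 0,"dy": 0,"dz": 0.015,"fingers": 0.04},
    {"rx": 0,"ry": 0,"rz": 0,"dx": 0,"dy": 0,"dz": 0.007,"fingers": 0.04},
    {"rx": 0,"ry": 0,"rz": 0,"dx": 0,"dy": 0,"dz": 0.003,"fingers": 0.04},
    {"rx": 0,"ry": 0,"rz": 0,"dx": 0,"dy": 0,"dz": 0.0015,"fingers": 0.04},
    {"rx": 0,"ry": 0,"rz": 0,"dx": 0,"dy": 0,"dz": 0.0015,"fingers": 0.04},
    {"rx": 0,"ry": 0,"rz": 0,"dx": 0,"dy": 0,"dz": 0.001,"fingers": 0.04},
    {"rx": 0,"ry": 0,"rz": 0,"dx": 0,"dy": 0,"dz": 0.001,"fingers": 0.04},
    {"rx": 0,"ry": 0,"rz": 0,"dx": 0,"dy": 0,"dz": 0,"fingers": 0.04},
    {"rx": 0,"ry": 0,"rz": 0,"dx": 0,"dy": 0,"dz": 0,"fingers": 0.04},
  ],
)

```text
time_s: 28.2
position: [0.5083, -0.3139, 0.0394]
tool_rot: [[-0.976, 0.218, 0.001], [0.218, 0.976, -0.001], [-0.001, -0.001, -1.0]]
ft_force: [-2.4, 0.9, 7.8]
grip_width: 0.0485
gripper_force: 63.4
```

Request:
arm_command(
  deltas=[
    {"rx": 0,"ry": 0,"rz": 0,"dx": 0,"dy": 0,"dz": 0,"fingers": 0.055},
    {"rx": 0,"ry": 0,"rz": 0,"dx": 0,"dy": 0,"dz": 0,"fingers": 0.065},
    {"rx": 0,"ry": 0,"rz": 0,"dx": 0,"dy": 0,"dz": 0,"fingers": 0.075},
    {"rx": 0,"ry": 0,"rz": 0,"dx": 0,"dy": 0,"dz": 0,"fingers": 0.075},
    {"rx": 0,"ry": 0,"rz": 0,"dx": 0,"dy": 0,"dz": -0.02,"fingers": 0.075},
    {"rx": 0,"ry": 0,"rz": 0,"dx": 0,"dy": 0,"dz": -0.03,"fingers": 0.075},
    {"rx": 0,"ry": 0,"rz": 0,"dx": 0,"dy": 0,"dz": -0.04,"fingers": 0.08},
    {"rx": 0,"ry": 0,"rz": 0,"dx": 0,"dy": 0,"dz": -0.04,"fingers": 0.08},
    {"rx": 0,"ry": 0,"rz": 0,"dx": 0,"dy": 0,"dz": -0.03,"fingers": 0.08},
    {"rx": 0,"ry": 0,"rz": 0,"dx": 0,"dy": 0,"dz": 0,"fingers": 0.08},
    {"rx": 0,"ry": 0,"rz": 0,"dx": 0,"dy": 0,"dz": 0,"fingers": 0.08},
  ],
)

```text
time_s: 29.3
position: [0.508, -0.3136, 0.1979]
tool_rot: [[-0.976, 0.218, 0.0], [0.218, 0.976, -0.0], [-0.0, -0.0, -1.0]]
ft_force: [-0.1, -0.8, -0.9]
grip_width: 0.0801
gripper_force: 0.0
```

```bash
python3 - <<'E'
from h import *
im=env.get_image('scene');cv2.imwrite('pics/s8.png',im['color'])
E
```

```text
(no output)
```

View pics/s8.png

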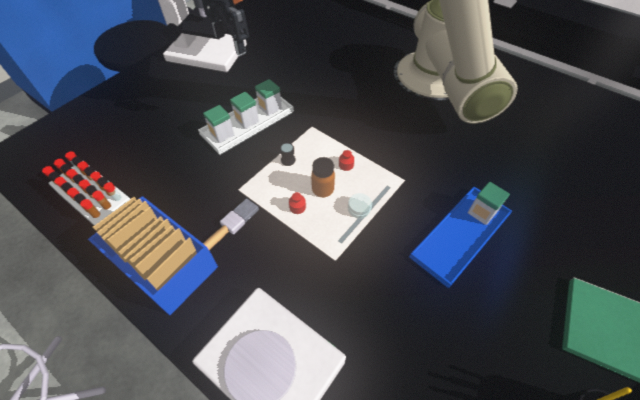

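The three empty tins stand upright in the white tray at about (218,123), (245,108) and (268,96). The full one stands in the blue tray at (488,202), and the bystanders have not moved.

```bash
python3 -c "
from rig import env
print(env.close_job())"
```

```text
the job is handed in; nothing more can be done
None
```

The job is handed in: the one full tin (about 4.7 N when lifted) stands in the blue tray, the three empty ones (about 1 N each) stand in the white tray, all were set down gently, and the last camera view shows nothing else moved.

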